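# Order two tins at the pasta stall by pointing

### The job

Order two tins from the seller at the pasta stall: gently press the counter bell's plunger until it rings and let it come up, then point straight down at the cap of the red-capped tin, the fingertips centred just above it (about 2 to 3 cm) without touching it, and stay there for two seconds. Then point in the same way at the cap of the green-capped tin for two seconds, and finish there, still pointing at it. Leave all tins, the jar and the scraper untouched, and do not bring the tool low over the cap of the white-capped or blue-capped tin on the way, or the seller will take that one.

Things in the scene. Friction and masses are not known exactly. Their poses are not given: they have to be found in the camera images.
- tin_red: square cream oil tin with an olive-green label band and a red round screw cap; loose and upright, 62 x 62 mm, 88 mm high, 104 mm with the cap, about 0.4 kg; origin at the centre of its underside, z up
- tin_red_cap (a point): centre of the top of the red cap (34 mm across, in the middle of the tin's top), 104 mm above the table
- tin_green: square cream oil tin with an olive-green label band and a green round screw cap; loose and upright, 62 x 62 mm, 88 mm high, 104 mm with the cap, about 0.4 kg; origin at the centre of its underside, z up
- tin_green_cap (a point): centre of the top of the green cap (34 mm across, in the middle of the tin's top), 104 mm above the table
- tin_white: square cream oil tin with an olive-green label band and a white round screw cap; loose and upright, 62 x 62 mm, 88 mm high, 104 mm with the cap, about 0.4 kg; origin at the centre of its underside, z up
- tin_white_cap (a point): centre of the top of the white cap (34 mm across, in the middle of the tin's top), 104 mm above the table
- tin_blue: square cream oil tin with an olive-green label band and a blue round screw cap; loose and upright, 62 x 62 mm, 88 mm high, 104 mm with the cap, about 0.4 kg; origin at the centre of its underside, z up
- tin_blue_cap (a point): centre of the top of the blue cap (34 mm across, in the middle of the tin's top), 104 mm above the table
- bell_body: brass counter bell, a dome 82 mm across on a round black foot 88 mm across, screwed to the table; origin at the centre of its underside; the dome ends 48 mm above the table
- bell_top (a point): centre of the top of the bell's steel plunger, a round button 22 mm across, on the bell's axis, 64 mm above the table when up; pressed straight down
- bell (a joint): how far the plunger is pressed: 0 up, 0.006 m fully down (rigid stop); a spring resists with 1.6 N at the start and 4 N at the bottom and brings it back; it rings from 0.004 m on
- jar: closed round jar of dried tomatoes, dark red with a black lid, 62 mm across, 82 mm high, loose; origin at the centre of its underside; a bystander
- scraper: dough scraper lying flat: steel blade 75 x 110 mm with a 20 mm round wooden handle along one side (total 90 x 110 mm, 20 mm high), loose; origin on the table under it; a bystander

How it is judged:
On the way, in this order (a step that is already met when the one before it is completed fails the run):
1. the bell's plunger is pressed at least 4 mm down (value of joint bell above 0.004 m).
2. the bell's plunger is up again (value of joint bell below 0.0015 m), for 0.1 s.
3. the tool points down at the red cap, within 20 mm of its centre sideways and with the TCP less than 70 mm above it, for 1.5 s (horizontal distance between the grasp point and tin_red_cap below 0.02 m and z of the grasp point in the frame of tin_red_cap between 0.003 and 0.07 m and angle between the grasp point's own z axis and vertical above 2.4 rad), for 1.5 s.
4. the tool points in the same way at the green cap for 1.5 s (horizontal distance between the grasp point and tin_green_cap below 0.02 m and z of the grasp point in the frame of tin_green_cap between 0.003 and 0.07 m and angle between the grasp point's own z axis and vertical above 2.4 rad), for 1.5 s.
At the end, for the whole second after the job is handed in: The tool still points down at the green cap (TCP within 20 mm of its centre sideways, less than 70 mm above it, tool within about 40 degrees of straight down), the bell's plunger is up, and all tins, the jar and the scraper stand where they stood, within 10 mm, the tins upright (all of step 4 and value of joint bell below 0.0015 m and distance of each of tin_red, tin_green, tin_white, tin_blue, jar, scraper from where it was at the start of the episode below 0.01 m and angle between each of tin_red, tin_green, tin_white, tin_blue's own z axis and vertical below 0.1 rad); the robot touches nothing.
It fails at once if a tin is touched (over 0.5 N) or moved more than 10 mm (contact force between any of the fingers, the arm and tin_red above 0.5 N or distance of any of tin_red, tin_green, tin_white, tin_blue from where it was at the start of the episode above 0.01 m or contact force between any of the fingers, the arm and tin_green above 0.5 N or contact force between any of the fingers, the arm and tin_white above 0.5 N or contact force between any of the fingers, the arm and tin_blue above 0.5 N).
It fails at once if the jar or the scraper is touched (over 0.5 N) or moved more than 10 mm (contact force between any of the fingers, the arm and jar above 0.5 N or distance of any of jar, scraper from where it was at the start of the episode above 0.01 m or contact force between any of the fingers, the arm and scraper above 0.5 N).
It fails at once if the tool is brought low over the white or blue cap (TCP within 20 mm sideways and less than 70 mm above it) ((horizontal distance between the grasp point and tin_white_cap below 0.02 m and z of the grasp point in the frame of tin_white_cap between 0.003 and 0.07 m) or (horizontal distance between the grasp point and tin_blue_cap below 0.02 m and z of the grasp point in the frame of tin_blue_cap between 0.003 and 0.07 m)).
It fails at once if the bell is pressed with more than 30 N (contact force between any of the fingers, the arm and bell_body above 30 N).
It also fails if it takes over 51 s, if anything falls off the work surface, if the arm or the gripper's body presses on something with over 40 N, if the wrist force passes 120 N, or if a joint passes its speed limit or range.

### The arm

A 6-joint arm with a two-finger parallel gripper is mounted at the origin on the work surface. World frame = base frame: x ahead of the robot, y to its left, z up, the work surface at z = 0. Lengths are in m, angles in rad, forces in N, time in s.
With the tool pointing down it reaches from about 0.275 to 0.875 m from the base axis. Payload 12.5 kg.
Tool frame: the origin (TCP) lies between the finger pads, 19 mm behind the fingertips; this is the grasp point; z points along the fingers, y is the line along which they close (so a half turn about z gives the same grasp; the last joint's range is limited). The gripper opens to 85 mm and grips with 20 to 120 N. Pads are 22 mm wide; open, the fingers measure 114 mm over their backs; the gripper's body (76 mm by 85 mm) begins 54 mm behind the grasp point. The pads swing forward as they close: fully open they stand 13 mm farther back than shut.
Start: joints at [1.154, 0.351, 1.652, -0, 1.139, -0.085], TCP at [0.179, 0.52, 0.25] pointing down, gripper open.
Joint ranges: [-2.75, 2.75], [-0.79, 2.1], [0.01, 2.65], [-1.57, 4.71], [0.07, 3.14], [-2.87, 2.87]. Speed limits (rad/s): [2.22, 2.22, 2.79, 3.14, 3.14, 3.14].

### API

Orientations are given as a unit quaternion [w, x, y, z].
In Python, from workcell import bot, vision, telemetry gives the robot as it stands (bot), with the cameras (vision) and the readings (telemetry).
- The arm moves only by the shell command python3 nudge.py 'ROWS'. ROWS is a JSON list of rows, 1 to 20 of them, each of 5 numbers: the finger opening in m, then dx, dy, dz in m, then a turn about the tool's z in rad; each row is the pose to reach, as a shift and turn from the pose commanded when the command began, along the tool's axes at that moment; what a row does not reach only later rows make up. A row lasts 1/10 s, in which the tool goes at most 0.05 m and 0.15 rad, less where a joint would pass 70% of its speed; a pose out of reach is approached as far as the arm can. The fingers move at their own pace and stop on an object; the grip force is fixed at half the most. Time passes only in rows, so rows that do not move let the fingers close. It prints the time, the measured TCP pose, the force, the opening and the grip force at its end.
- telemetry.get_state(): the state, without advancing time (a new reading comes with each control period).
- vision.get_image(name): name is "side" or "top"; returns a dict with "color" (480x640x3 uint8, blue, green, red), "fx", "fy", "cx", "cy" (pixels), "D" ([k1, k2, p1, p2, k3] as OpenCV has them; the pictures are not rectified), "cam_to_world" (4x4, takes a point from camera to world coordinates). Camera axes: x right, y up, looking along -z (the intrinsics and any distortion apply to the point x, -y, -z); pixel columns grow to the right and rows downward; lengths in m; the calibration is good to about 2 mm. A picture is of the moment at which its call begins. There is no depth.
- bot.hand_in(): hands the job in; it is judged then, once.
The state is a dict: "time": time; "joints": joint angles; "joint_velocities": joint speeds; "joint_torque": joint torques, N m; "eef_pos": TCP position; "ee_rot": TCP orientation; "force": force on the tool from outside, world axes, zero at the start; "ft_torque": the same for the moment, N m; "width": finger opening in m; "grip_force": force on a finger pad.
Only numpy, scipy, OpenCV 4.12 (cv2) and the standard library are available. Lean on these libraries where they do the work, as an engineer would, in place of code of your own. Each camera call takes 0.05 s, during which the arm holds its last target. There are 200 camera calls.

## Working session

There is one attempt and no reset: what is moved stays moved. The work goes in short steps, Python scripts to look and compute and a shell command to move; the robot and the scene stay as the last step left them, time stands still between calls to the robot, and variables do not carry over. Pictures are saved under pics/ and viewed, at most 10 in all, crops included, and the job is handed in when it is done.

```bash
ls; mkdir -p pics; python3 - <<'E'
from workcell import bot, vision, telemetry
import cv2
for n in("side","top"):
    d=vision.get_image(n); cv2.imwrite(f"pics/{n}0.png",d["color"]); print(n,d["fx"],d["fy"],d["cx"],d["cy"],d["D"]); print(d["cam_to_world"])
s=telemetry.get_state(); print(s["time"],s["eef_pos"],s["ee_rot"],s["force"],s["width"])
E
```

```text
nudge.py
pics
workcell.py
side 551.9127495778343 551.9127495778343 316.57761056454024 230.28590178385676 [-0.10334492  0.          0.          0.          0.        ]
[[ 0.77138546  0.49416876 -0.40095101  0.08266914]
 [-0.63636229  0.60172218 -0.48267323 -0.44514251]
 [ 0.00273909  0.62747721  0.77863011  0.98774545]
 [ 0.          0.          0.          1.        ]]
top 597.5813691608059 597.5813691608059 315.99649661815357 234.61544466129808 [0.02760549 0.         0.         0.         0.        ]
[[ 0.02251943  0.9910135  -0.13185265  0.39431855]
 [-0.99965683  0.02408614  0.01029931  0.11215712]
 [ 0.01338258  0.13157547  0.99121582  1.32444363]
 [ 0.          0.          0.          1.        ]]
0.1 [0.17903783 0.51976586 0.24952534] [-1.31439187e-04  1.65157335e-01  9.86267102e-01 -4.90626039e-04] [ 0.09094494 -0.2579663  -0.6038234 ] 0.08529554482831438
```

View pics/side0.png

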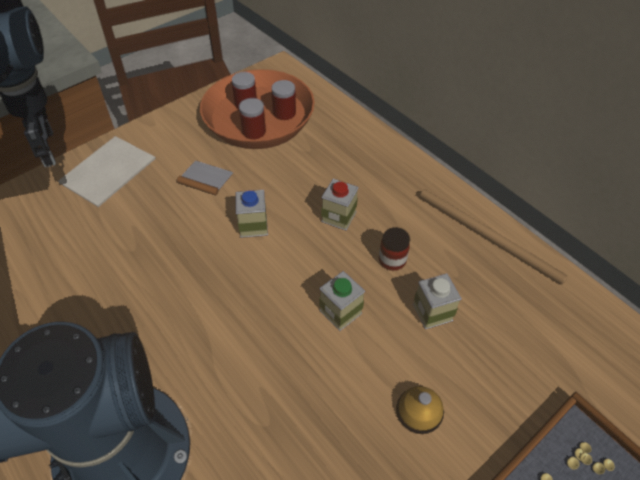

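View pics/top0.png

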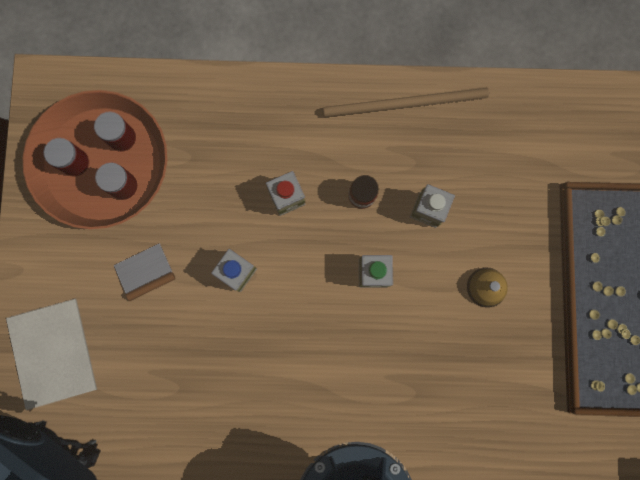

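Side view: red cap (340,188), green (343,287), white (441,287), blue (250,199), plunger (425,398), jar lid (396,239). Top view: red (285,189), green (378,270), white (437,202), blue (231,269), plunger (495,287), jar (364,190). The scraper and pans lie off to the left, and the arm start is lower left.

```bash
cat > vis.py <<'E'
import numpy as np, cv2
def ray(d,uv):
    K=np.array([[d["fx"],0,d["cx"]],[0,d["fy"],d["cy"]],[0,0,1]])
    x,y=cv2.undistortPoints(np.array([[uv]],float),K,np.array(d["D"]))[0,0]
    T=np.array(d["cam_to_world"]); v=T[:3,:3]@[x,-y,-1]; return T[:3,3],v/np.linalg.norm(v)
def tri(rs):
    P=[np.eye(3)-np.outer(v,v) for _,v in rs]
    p=np.linalg.solve(sum(P),sum(A@c for A,(c,_) in zip(P,rs)))
    return p,[np.linalg.norm(A@(p-c)) for A,(c,_) in zip(P,rs)]
def blob(d,uv,kind,r=14):
    u,v=uv; w=d["color"][v-r:v+r+1,u-r:u+r+1].astype(int); b,g,rr=w[...,0],w[...,1],w[...,2]
    s=w.max(2)-w.min(2)
    m={"red":(rr>g+60)&(rr>b+60),"green":(g>rr+35)&(g>b+20),"blue":(b>rr+50),"white":(w.min(2)>175)|((w.min(2)>165)&(rr>=b)),
       "steel":(s<40)&(w.min(2)>80),"black":(w.max(2)<60)}[kind].astype(np.uint8)
    n,l,st,c=cv2.connectedComponentsWithStats(m)
    k=1+np.argmax(st[1:,4]); return c[k]+[u-r,v-r],st[k,2:5]
E
python3 - <<'E'
from vis import *; from workcell import bot, vision, telemetry
im={n:vision.get_image(n) for n in("side","top")}
for n,k,s,t,r in [("red","red",(340,188),(285,189),14),("green","green",(343,287),(378,270),14),("white","white",(441,287),(437,202),14),("blue","blue",(250,199),(231,269),14),("bell","steel",(425,398),(495,287),9),("jar","black",(396,239),(364,190),20)]:
    a,sa=blob(im["side"],s,k,r); b,sb=blob(im["top"],t,k,r)
    p,e=tri([ray(im["side"],a),ray(im["top"],b)]); print(n,a.round(1),sa,b.round(1),sb,p.round(4),np.round(e,4))
crops=[cv2.resize(im["side"]["color"][375:435,390:450],(400,400)),cv2.resize(im["top"]["color"][257:317,465:525],(400,400))]
cv2.imwrite("pics/bell.png",np.hstack(crops))
E
```

```text
red [340.7 188.6] [ 14  15 159] [285.1 188.2] [ 16  14 174] [0.6555 0.165  0.0977] [0.0021 0.0021]
green [342.9 286.4] [ 16  17 212] [378.3 269.4] [ 15  15 169] [ 0.49   -0.0313  0.0984] [0.002 0.002]Traceback (most recent call last):
  File "<stdin>", line 4, in <module>
  File "vis.py", line 16, in blob
    k=1+np.argmax(st[1:,4]); return c[k]+[u-r,v-r],st[k,2:5]
        ~~~~~~~~~^^^^^^^^^^
    return _wrapfunc(a, 'argmax', axis=axis, out=out, **kwds)
    return bound(*args, **kwds)
ValueError: attempt to get argmax of an empty sequence
```

```bash
python3 - <<'E'
from vis import *; from workcell import bot, vision, telemetry
im={n:vision.get_image(n) for n in("side","top")}
def rep(n,a,b):
    p,e=tri([ray(im["side"],a),ray(im["top"],b)]); print(n,np.round(a,1),np.round(b,1),p.round(4),np.round(e,4))
rep("blue",blob(im["side"],(250,199),"blue")[0],blob(im["top"],(231,269),"blue")[0])
rep("white",(441,286),(437.5,201.5)); rep("jar",(396,238),(364.5,188))
try:
    a,b=blob(im["side"],(425,398),"steel",9),blob(im["top"],(495,287),"steel",9); print(a,b); rep("bell",a[0],b[0])
except Exception as e: print(e)
cv2.imwrite("pics/bell.png",np.hstack([cv2.resize(im["side"]["color"][375:435,390:450],(400,400),interpolation=0),cv2.resize(im["top"]["color"][257:317,465:525],(400,400),interpolation=0)]))
E
```

```text
blue [249.8 198. ] [231.6 268.6] [0.4848 0.27   0.097 ] [0.0019 0.0019]
white [441 286] [437.5 201.5] [ 0.6339 -0.1529  0.1027] [0.0017 0.0017]
jar [396 238] [364.5 188. ] [ 0.664  -0.0028  0.0794] [0.002 0.002]
(array([424.69918699, 397.91056911]), array([ 12,  13, 123], dtype=int32)) (array([494.77631579, 285.69736842]), array([10, 10, 76], dtype=int32))
bell [424.7 397.9] [494.8 285.7] [ 0.464  -0.2815  0.0628] [0.0017 0.0017]
```

View pics/bell.png

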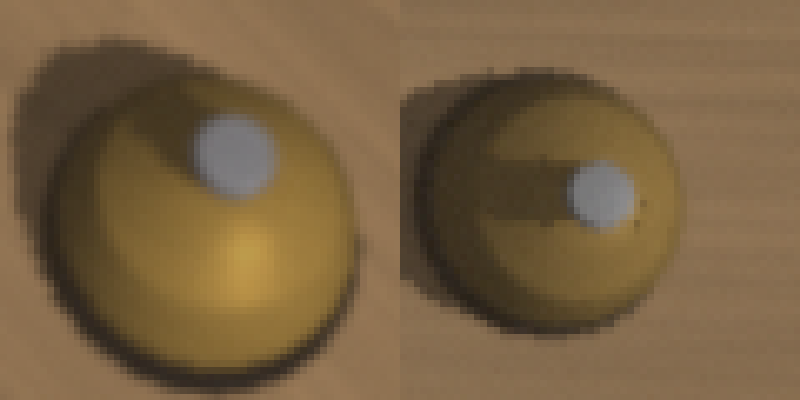

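The plunger sits at side (424.7,397.9) and top (494.8,285.7), so the bell top is at about (0.464,-0.282,0.063), which matches the stated 64 mm. The measured cap and jar heights also agree with the text. Now working out the tool-axis shifts.

```bash
cat > rel.py <<'E'
import sys,numpy as np
from workcell import bot, vision, telemetry
from scipy.spatial.transform import Rotation as R
s=telemetry.get_state(); p=np.array(s["eef_pos"]); r=R.from_quat(s["ee_rot"],scalar_first=True)
T=dict(bell=(.464,-.2815,.15),red=(.6555,.165,.15),green=(.490,-.0313,.15))
print("t",s["time"],"p",p.round(4),"w",round(s["width"],4),"F",np.round(s["force"],1))
for n,t in T.items(): print(n,r.inv().apply(np.array(t)-p).round(4))
E
python3 rel.py
```

```text
t 0.3 p [0.1791 0.5199 0.2498] w 0.0856 F [ 0.1 -0.1 -1.2]
bell [-0.5304 -0.6649  0.1   ]
red [-0.566  -0.1803  0.0999]
green [-0.4735 -0.4198  0.1   ]
```

```bash
python3 nudge.py '[[0,-0.01,-0.015,0],[0,-0.04,-0.05,0],[0,-0.07,-0.09,0],[0,-0.1,-0.125,0],[0,-0.13,-0.16,0],[0,-0.16,-0.2,0],[0,-0.19,-0.24,0],[0,-0.22,-0.275,0],[0,-0.25,-0.31,0],[0,-0.28,-0.35,0],[0,-0.31,-0.39,0],[0,-0.34,-0.425,0],[0,-0.37,-0.46,0],[0,-0.4,-0.5,0],[0,-0.43,-0.54,0],[0,-0.46,-0.575,0],[0,-0.49,-0.61,0],[0,-0.515,-0.645,0],[0,-0.53,-0.665,0],[0,-0.53,-0.665,0]]' ; python3 nudge.py '[[0,0,0,0.0],[0,0,0,0]]'; python3 rel.py
```

```text
t 0.3 p [0.1791 0.5199 0.2498] w 0.0856 F [ 0.1 -0.1 -1.2]
bell [-0.5304 -0.6649  0.1   ]
red [-0.566  -0.1803  0.0999]
green [-0.4735 -0.4198  0.1   ]Traceback (most recent call last):
  File "nudge.py", line 5, in <module>
    connect(sys.argv[1:4])
    ~~~~~~~^^^^^^^^^^^^^^^
ValueError: each row has 5 numbers
Traceback (most recent call last):
  File "nudge.py", line 5, in <module>
    connect(sys.argv[1:4])
    ~~~~~~~^^^^^^^^^^^^^^^
ValueError: each row has 5 numbers
```

I left out one number per row (dz before the turn).

```bash
python3 nudge.py '[[0,-0.01,-0.015,0,0],[0,-0.04,-0.05,0,0],[0,-0.07,-0.09,0,0],[0,-0.1,-0.125,0,0],[0,-0.13,-0.16,0,0],[0,-0.16,-0.2,0,0],[0,-0.19,-0.24,0,0],[0,-0.22,-0.275,0,0],[0,-0.25,-0.31,0,0],[0,-0.28,-0.35,0,0],[0,-0.31,-0.39,0,0],[0,-0.34,-0.425,0,0],[0,-0.37,-0.46,0,0],[0,-0.4,-0.5,0,0],[0,-0.43,-0.54,0,0],[0,-0.46,-0.575,0,0],[0,-0.49,-0.61,0,0],[0,-0.515,-0.645,0,0],[0,-0.53,-0.665,0,0],[0,-0.53,-0.665,0,0]]' ; python3 rel.py
```

```text
time: 2.3
eef_pos: [0.464, -0.2839, 0.2495]
ee_rot: [0.0, 0.166, 0.986, -0.0]
force: [-0.2, 1.1, -0.8]
width: -0.0002
grip_force: 0.0
t 2.3 p [ 0.464  -0.2839  0.2495] w -0.0002 F [-0.2  1.1 -0.8]
bell [0.0008 0.0023 0.0995]
red [-0.0337  0.487   0.0994]
green [0.0583 0.2472 0.0994]
```

```bash
python3 nudge.py '[[0,0,0,0.02,0],[0,0,0,0.05,0],[0,0,0,0.08,0],[0,0,0,0.11,0],[0,0,0,0.135,0],[0,0,0,0.15,0],[0,0,0,0.15,0],[0,0,0,0.15,0]]'; python3 rel.py; python3 - <<'E'
from vis import *; from workcell import bot, vision, telemetry
im={n:vision.get_image(n)["color"] for n in("side","top")}
cv2.imwrite("pics/bell1.png",np.hstack([cv2.resize(im["side"][345:445,375:475],(400,400)),cv2.resize(im["top"][237:337,445:545],(400,400))]))
E
```

```text
time: 3.1
eef_pos: [0.4637, -0.281, 0.1006]
ee_rot: [0.0, 0.165, 0.986, -0.0]
force: [0.0, -0.4, 0.5]
width: 0.0001
grip_force: 0.0
t 3.1 p [ 0.4637 -0.281   0.1006] w 0.0001 F [ 0.  -0.4  0.5]
bell [-0.0004 -0.0004 -0.0494]
red [-0.0362  0.4841 -0.0494]
green [ 0.0564  0.2447 -0.0494]
```

View pics/bell1.png

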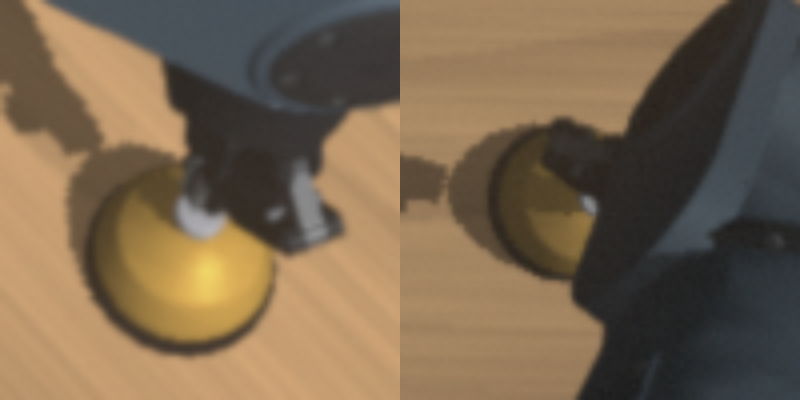

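The crop shows the plunger at side pixel (425,398), but the dark fingertips appear to its right, at about (448,407), so they may not be centred. I'll project the expected tip position before pressing.

```bash
python3 - <<'E'
from vis import *; from workcell import bot, vision, telemetry
s=telemetry.get_state(); p=np.array(s["eef_pos"]); print(s["joints"],s["width"])
out=[]
for n in("side","top"):
    d=vision.get_image(n); T=np.array(d["cam_to_world"]); c=d["color"]
    M=np.diag([1,-1,-1])@T[:3,:3].T; K=np.array([[d["fx"],0,d["cx"]],[0,d["fy"],d["cy"]],[0,0,1]])
    pts=np.array([p,p-[0,0,.019],[.464,-.2815,.064]])
    uv=cv2.projectPoints(pts,cv2.Rodrigues(M)[0],-M@T[:3,3],K,np.array(d["D"]))[0][:,0]; print(n,uv.round(1))
    u,v=uv[1].round().astype(int); v=min(v,439)
    big=cv2.resize(c[v-40:v+40,u-40:u+40],(400,400),interpolation=cv2.INTER_CUBIC)
    for q,col in zip(uv,[(0,255,255),(0,0,255),(0,255,0)]): cv2.circle(big,tuple(((q-[u-40,v-40]+.5)*5).astype(int)),5,col,1)
    out.append(cv2.convertScaleAbs(big,alpha=1.8))
cv2.imwrite("pics/bell2.png",np.hstack(out))
E
```

```text
[-6.30966170e-01  5.37775588e-01  1.78870993e+00  3.33836932e-05
  8.13471269e-01 -1.87020874e+00] 9.012700226500001e-05
side [[427.4 389.4]
 [425.5 393.7]
 [423.9 397.8]]
top [[501.1 284.2]
 [498.2 284.6]
 [495.5 285. ]]
```

View pics/bell2.png

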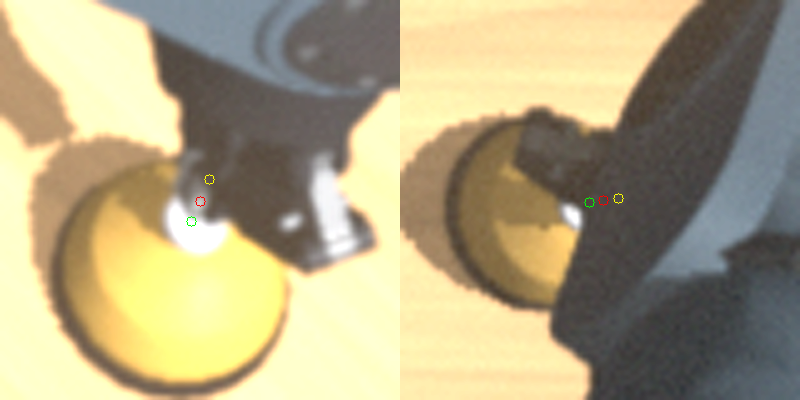

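The red dot (the projected tip) falls on the grey pads right above the plunger. The dark bulges to the sides are the finger knuckles, so the tool is centred. Pressing in stages while watching the force.

```bash
python3 nudge.py '[[0,0,0,0.005,0],[0,0,0,0.01,0],[0,0,0,0.014,0],[0,0,0,0.016,0],[0,0,0,0.017,0],[0,0,0,0.018,0],[0,0,0,0.019,0],[0,0,0,0.02,0],[0,0,0,0.02,0],[0,0,0,0.02,0]]'
```

```text
time: 4.3
eef_pos: [0.4636, -0.2813, 0.0801]
ee_rot: [-0.0, 0.165, 0.986, 0.0]
force: [-1.2, 1.0, 2.2]
width: -0.0001
grip_force: 1.2
```

```bash
python3 nudge.py '[[0,0,0,0.001,0],[0,0,0,0.002,0],[0,0,0,0.0025,0],[0,0,0,0.0025,0],[0,0,0,0.0025,0]]'; python3 - <<'E'
from workcell import bot, vision, telemetry
for i in range(6): vision.get_image("side"); print(telemetry.get_state()["force"].round(2) if hasattr(telemetry.get_state()["force"],"round") else telemetry.get_state()["force"], telemetry.get_state()["eef_pos"][2])
E
```

```text
time: 4.8
eef_pos: [0.4636, -0.2814, 0.0775]
ee_rot: [0.0, 0.165, 0.986, -0.0]
force: [-1.2, 1.5, 3.3]
width: 0.0005
grip_force: 1.8
[-1.55  0.77  3.67] 0.07753061152669849
[-1.93  0.96  4.33] 0.07755980443454852
[-0.3   0.73  3.45] 0.07754647376591564
[-1.16  1.25  3.18] 0.07752384918782809
[-1.28  0.71  3.13] 0.07752398574391556
[-2.25  1.23  2.86] 0.07752312624185287
```

The mean is about 3.4 N, where ringing at 4 mm corresponds to 3.2 N, so the margin is thin. Another 0.5 mm will feel for the bottom.

```bash
python3 nudge.py '[[0,0,0,0.0005,0],[0,0,0,0.0005,0],[0,0,0,0.0005,0]]'; python3 - <<'E'
from workcell import bot, vision, telemetry; import numpy as np
f=[]
for i in range(8): vision.get_image("side"); f.append(telemetry.get_state()["force"])
print(np.mean(f,0).round(2), telemetry.get_state()["eef_pos"])
E
```

```text
time: 5.4
eef_pos: [0.4637, -0.2814, 0.077]
ee_rot: [0.0, 0.165, 0.986, -0.0]
force: [-0.9, 1.1, 3.2]
width: 0.0002
grip_force: 1.9
[-1.32  0.97  3.66] [ 0.46361216 -0.2813712   0.07699654]
```

```bash
python3 nudge.py '[[0,0,0,0.0005,0],[0,0,0,0.0005,0],[0,0,0,0.0005,0]]'; python3 - <<'E'
from workcell import bot, vision, telemetry; import numpy as np
f=[]
for i in range(8): vision.get_image("side"); f.append(telemetry.get_state()["force"])
print(np.mean(f,0).round(2), telemetry.get_state()["eef_pos"])
E
```

```text
time: 6.1
eef_pos: [0.4636, -0.2814, 0.0767]
ee_rot: [0.0, 0.165, 0.986, -0.0]
force: [-2.2, 1.7, 7.0]
width: 0.0003
grip_force: 3.6
[-2.04  1.5   6.89] [ 0.46364823 -0.2814159   0.07672577]
```

The force jumped to 6.9 N, so the plunger is fully down and has rung. Now rising and going to the red cap at height.

```bash
python3 nudge.py '[[0,0,0,-0.01,0],[0,0,0,-0.03,0],[0,0,0,-0.06,0],[0,0,0,-0.1,0],[0,0,0,-0.14,0],[0,0,0,-0.165,0],[0,0,0,-0.173,0],[0,0,0,-0.173,0]]' && python3 nudge.py '[[0,-0.001,0.015,0,0],[0,-0.004,0.05,0,0],[0,-0.007,0.09,0,0],[0,-0.01,0.13,0,0],[0,-0.013,0.17,0,0],[0,-0.016,0.21,0,0],[0,-0.019,0.25,0,0],[0,-0.022,0.29,0,0],[0,-0.025,0.33,0,0],[0,-0.028,0.37,0,0],[0,-0.031,0.41,0,0],[0,-0.034,0.45,0,0],[0,-0.036,0.475,0,0],[0,-0.036,0.484,0,0],[0,-0.036,0.484,0,0],[0,-0.036,0.484,0,0],[0,-0.036,0.484,0,0]]'; python3 rel.py
```

```text
time: 7.3
eef_pos: [0.4638, -0.2815, 0.2501]
ee_rot: [0.001, 0.165, 0.986, -0.0]
force: [0.3, 0.3, 0.2]
width: 0.0001
grip_force: 0.0
time: 9.0
eef_pos: [0.655, 0.1633, 0.2493]
ee_rot: [-0.0, 0.166, 0.986, -0.0]
force: [1.2, 1.3, 0.3]
width: 0.0
grip_force: 0.0
t 9.0 p [0.655  0.1633 0.2493] w 0.0 F [1.2 1.3 0.3]
bell [ 0.035  -0.4828  0.0996]
red [0.     0.0018 0.0993]
green [ 0.0923 -0.2378  0.0995]
```

```bash
python3 nudge.py '[[0,0,0.001,0.01,0],[0,0,0.001,0.03,0],[0,0,0.001,0.05,0],[0,0,0.001,0.07,0],[0,0,0.001,0.085,0],[0,0,0.001,0.095,0],[0,0,0.001,0.1,0],[0,0,0.001,0.101,0],[0,0,0.001,0.101,0],[0,0,0.001,0.101,0]]'; python3 - <<'E'
from vis import *; from workcell import bot, vision, telemetry
im={n:vision.get_image(n) for n in("side","top")}
a,b=blob(im["side"],(425,398),"steel",9),blob(im["top"],(495,287),"steel",9)
print("bell",tri([ray(im["side"],a[0]),ray(im["top"],b[0])])[0].round(4))
S=im["side"]["color"][138:238,290:390]; T=im["top"]["color"][138:238,235:335]
cv2.imwrite("pics/red.png",cv2.convertScaleAbs(np.hstack([cv2.resize(x,(400,400),interpolation=cv2.INTER_CUBIC) for x in(S,T)]),alpha=1.5))
E
```

```text
time: 10.0
eef_pos: [0.656, 0.1655, 0.1493]
ee_rot: [0.001, 0.165, 0.986, 0.0]
force: [-0.3, -0.2, -0.1]
width: -0.0001
grip_force: 0.0
bell [ 0.4642 -0.2811  0.0621]
```

View pics/red.png

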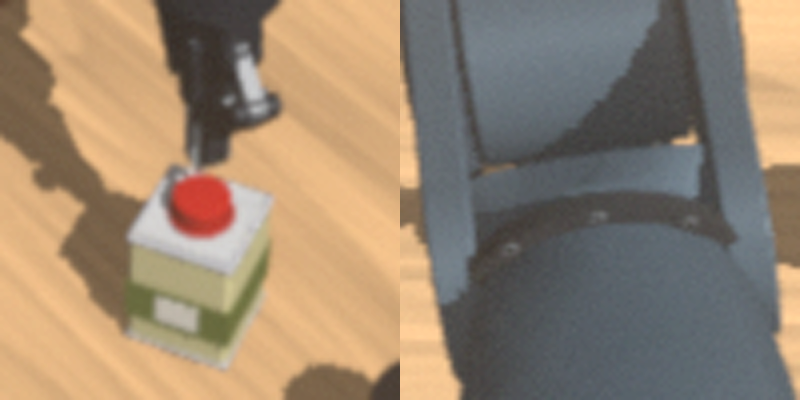

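The fingertips (crop 207,160) hang just above the red cap (crop 202,200), and the bell's plunger is back at its original height. Holding 2 s, then going to green.

```bash
python3 nudge.py '[[0,0,0,0,0],[0,0,0,0,0],[0,0,0,0,0],[0,0,0,0,0],[0,0,0,0,0],[0,0,0,0,0],[0,0,0,0,0],[0,0,0,0,0],[0,0,0,0,0],[0,0,0,0,0],[0,0,0,0,0],[0,0,0,0,0],[0,0,0,0,0],[0,0,0,0,0],[0,0,0,0,0],[0,0,0,0,0],[0,0,0,0,0],[0,0,0,0,0],[0,0,0,0,0],[0,0,0,0,0]]' && python3 nudge.py '[[0,0,0,-0.01,0],[0,0,0,-0.03,0],[0,0,0,-0.06,0],[0,0,0,-0.085,0],[0,0,0,-0.1,0],[0,0.004,-0.01,-0.1,0],[0,0.015,-0.04,-0.1,0],[0,0.03,-0.08,-0.1,0],[0,0.045,-0.12,-0.1,0],[0,0.06,-0.16,-0.1,0],[0,0.075,-0.2,-0.1,0],[0,0.088,-0.23,-0.1,0],[0,0.092,-0.24,-0.1,0],[0,0.092,-0.24,-0.1,0],[0,0.092,-0.24,-0.1,0],[0,0.092,-0.24,-0.1,0]]'; python3 rel.py
```

```text
time: 12.1
eef_pos: [0.6556, 0.1655, 0.1485]
ee_rot: [0.0, 0.165, 0.986, 0.0]
force: [-0.2, 0.3, 0.4]
width: 0.0005
grip_force: 0.0
time: 13.7
eef_pos: [0.491, -0.0308, 0.2482]
ee_rot: [-0.0, 0.165, 0.986, 0.0]
force: [0.7, -0.4, 0.6]
width: -0.0001
grip_force: 0.0
t 13.7 p [ 0.491  -0.0308  0.2482] w -0.0001 F [ 0.7 -0.4  0.6]
bell [-0.056  -0.2459  0.0981]
red [-0.092   0.2386  0.0982]
green [ 0.0007 -0.0008  0.0982]
```

```bash
python3 nudge.py '[[0,0,0,0.01,0],[0,0,0,0.03,0],[0,0,0,0.05,0],[0,0,0,0.07,0],[0,0,0,0.085,0],[0,0,0,0.095,0],[0,0,0,0.1,0],[0,0,0,0.1,0],[0,0,0,0.1,0],[0,0,0,0.1,0]]' && python3 nudge.py '[[0,0,0,0,0],[0,0,0,0,0],[0,0,0,0,0],[0,0,0,0,0],[0,0,0,0,0],[0,0,0,0,0],[0,0,0,0,0],[0,0,0,0,0],[0,0,0,0,0],[0,0,0,0,0],[0,0,0,0,0],[0,0,0,0,0],[0,0,0,0,0],[0,0,0,0,0],[0,0,0,0,0],[0,0,0,0,0],[0,0,0,0,0],[0,0,0,0,0],[0,0,0,0,0],[0,0,0,0,0]]'; python3 - <<'E'
from vis import *; from workcell import bot, vision, telemetry
im={n:vision.get_image(n) for n in("side","top")}
cv2.imwrite("pics/green.png",cv2.convertScaleAbs(np.hstack([cv2.resize(im["side"]["color"][237:337,293:393],(400,400),interpolation=cv2.INTER_CUBIC),cv2.resize(im["top"]["color"][120:340,200:520],(400,275))[:, :].repeat(1,0) if 0 else cv2.resize(im["top"]["color"][130:330,240:440],(400,400))]),alpha=1.5))
print(telemetry.get_state()["time"])
E
```

```text
time: 14.7
eef_pos: [0.4908, -0.0315, 0.1491]
ee_rot: [0.001, 0.165, 0.986, 0.0]
force: [-0.4, 0.0, -0.2]
width: 0.0002
grip_force: 0.0
time: 16.7
eef_pos: [0.4905, -0.0315, 0.1485]
ee_rot: [0.0, 0.165, 0.986, -0.0]
force: [0.1, 0.3, 0.0]
width: -0.0002
grip_force: 0.0
16.8
```

View pics/green.png

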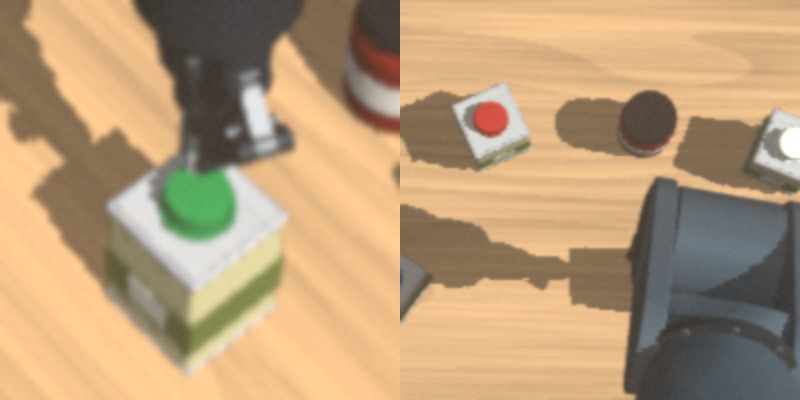

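The fingertips (crop 200,168) sit just above the green cap (crop 198,200), and the red tin, jar and white tin have not moved. Handing in.

```bash
python3 -c "
from workcell import bot, vision, telemetry
print(bot.hand_in())"
```

```text
the job is handed in; nothing more can be done
None
```

I pressed the bell to its stop, saw its plunger come back up, and pointed at the red cap and then the green cap for over two seconds each; I handed the job in at about 17 s, still over green, but no verdict was returned.

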